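# Chock the row of spray cans under the bench rack

### The job

The front spray can has rolled out of the row that lies under the wire rack: roll it back in line with the other two, so that the three lie square in the rack, each touching the next and the rearmost against the back rail. Then chock the row with the sloped timber chock so it cannot roll apart: flat on the bench, square to the front can and near the middle of its length, its sloping end pushed snugly under the can. Leave the square timber block, the wrench and the white tub where they are.

Things in the scene. Friction and masses are not known exactly. Their poses are not given: they have to be found in the camera images.
- rack: Black steel wire rack fixed on the bench, 330 mm wide (y), 231 deep (x), 198 high; no floor, cans lie on the bench. Origin on the bench. Open front faces its -x: deck's front edge and front legs at x = -107.5. The wire deck blocks solid things from 188 to 198 mm up, all over. Legs: 10 mm square, at y = +-160, front and back. Back rail: flat bar 12 to 42 mm up, front face at x = +107.5.
- row_front (a point): Point on the rack where the front can's origin lies in the packed row, 26.5 mm above the bench: rack x = -25, y = 0; axes as the rack's. Packed, the can axes run along the rack's y at rack x = +81, +28 and -25 mm. A chock home against the packed row has its nose at rack x = -38, its tail at -113 mm.
- can_back: Rearmost spray can, on its side under the rack: white with a grey band, black cap at its +y end, diameter 53 mm, length 215, 0.3 kg. Straight body from y = -107.5 to +57.5 mm, then shoulder and 40 mm cap. Origin on its axis, at mid-length; y is the can's axis, x and z turn as it rolls. Starts within 2 mm of the back rail.
- can_mid: Middle spray can, same kind and frame as can_back, 0.18 to 0.39 kg; starts beside can_back, gap under 3 mm.
- can_front: The can that has rolled out, same kind and frame as can_back, 0.18 to 0.39 kg. It starts on the bench at the mouth of the rack or before it, 50 to 120 mm short of its place, within 20 mm of the rack's middle in y, skewed up to 0.2 rad. It rolls freely when pushed and soon comes to rest by itself.
- chock: Loose chock of pale timber, 75 mm long (x), 45 wide (y), 38 high, 40 to 85 g. Origin at the centre of its underside. Top flat from x = -37.5 to +1.5 mm, then a 45 degree slope down to a 2 mm high nose edge at x = +37.5. Sides and tail upright. Starts flat on the bench before the rack, left or right of the cans, nose pointing along the rack's +x within 0.4 rad.
- chock_nose (a point): Middle of the chock's nose edge on its underside: x = +37.5, y = 0, z = 0 mm of the chock. With the slope touching a can that lies on the bench, the nose edge is 13 mm before the can's axis.
- block: Bystander: plain square-cut block of the same pale timber, 75 x 45 x 38 mm, no slope, lying before the rack on the other side from the chock. Origin at the centre of its underside, x along its length.
- wrench: Bystander: steel wrench about 150 mm long, lying flat on the bench to the left of the rack, along its own x.
- tub: Bystander: white grease tub with a black lid, 64 mm across, 55 high, standing on the rack's deck in the rear left quarter. Origin at the centre of its underside.
There are look-alikes about, which are no part of the job. Leave any blue look-alike of the can_mid alone.

How it is judged (in metres and radians):
At the end, for the whole second after the job is handed in: Cans flat on the bench, square to the rack (0.09 rad), 5, 6 and 7 mm or less short of packed; front can central within 45 mm. Chock flat, square (0.15 rad), within 35 mm of the front can's middle, nose at most 7 mm short of home. All released, at rest (x of can_back in the frame of rack above 0.076 m and x of can_mid in the frame of rack above 0.022 m and x of can_front in the frame of rack above -0.032 m and height (world z) of each of can_back, can_mid, can_front below 0.03 m and angle between the y axis of each of can_back, can_mid, can_front and the y axis of rack, either way round below 0.09 rad and y of can_front in the frame of rack between -0.045 and 0.045 m and x of chock_nose in the frame of rack above -0.045 m and y of chock in the frame of can_front between -0.035 and 0.035 m and angle between the x axis of chock and the x axis of rack, either way round below 0.15 rad and angle between chock's own z axis and vertical below 0.06 rad and height (world z) of chock below 0.004 m and linear speed of each of can_front, can_mid, can_back, chock below 0.01 m/s); the robot touches nothing.
It fails at once if the square timber block is moved by more than 20 mm (distance of block from where it was at the start of the episode above 0.02 m).
It fails at once if the wrench is moved by more than 20 mm (distance of wrench from where it was at the start of the episode above 0.02 m).
It fails at once if the white tub is moved by more than 20 mm (distance of tub from where it was at the start of the episode above 0.02 m).
It also fails if it takes over 54 s, if anything falls off the work surface, if the arm or the gripper's body presses on something with over 40 N, if the wrist force passes 120 N, or if a joint passes its speed limit or range.

### The arm

A 7-joint arm with a two-finger parallel gripper is mounted at the origin on the work surface. World frame = base frame: x ahead of the robot, y to its left, z up, the work surface at z = 0. Lengths are in m, angles in degrees, forces in N, time in s.
With the tool pointing down it reaches from about 0.425 to 0.875 m from the base axis. Payload 8.4 kg.
Tool frame: the origin (TCP) lies on the front face of the gripper's body, between the roots of the fingers; the fingertips stand 73 mm ahead of it and the grasp point (between the pads) lies 54 mm ahead of it; z points along the fingers, y is the line along which they close (so a half turn about z gives the same grasp; the last joint's range is limited). The gripper opens to 85 mm and grips with 20 to 120 N. Pads are 22 mm wide; open, the fingers measure 114 mm over their backs; the gripper's body (76 mm by 85 mm) begins 54 mm behind the grasp point. The pads swing forward as they close: fully open they stand 13 mm farther back than shut.
Start: joints at [70.462, 19.091, 2.286, 83.961, -0.768, 76.965, -3.352], TCP at [0.156, -0.631, 0.304] pointing down, gripper open.
Joint ranges: [-147.57, 147.57], [-21.85, 119.76], [-74.77, 79.35], [14.55, 137.4], [-85.83, 265.84], [4.83, 119.75], [-152.11, 152.11]. Speed limits (degrees/s): [127.2, 127.2, 159.86, 159.86, 180, 180, 180].

### API

Orientations are given as [roll, pitch, yaw] about the fixed x, y, z axes, in that order (R = Rz(yaw) Ry(pitch) Rx(roll)).
In Python, from rig import manip gives the robot as it stands.
- The arm moves only by the tool step_arm, never from a script. Its argument "rows" is a list that holds one entry, the list of rows, each a list of 6 numbers: the shift along the tool's x, y, z in mm, then the turn, a rotation vector about the tool's x, y, z in rad. In form: [[[tx, ty, tz, wx, wy, wz], ...]]. A call has 1 to 12 rows; each row is the pose to reach, as a shift and turn from the pose commanded when the call began, along the tool's axes at that moment; what a row does not reach only later rows make up. A row lasts 1/8 s, in which the tool goes at most 62.5 mm and 10.7 degrees, less where a joint would pass 70% of its speed; a pose out of reach is approached as far as the arm can. A call with a gripper value outside its range is refused whole. "hand" is the opening, from 0 (shut) to 1 (fully open), set as the call begins (left out, the last holds). The fingers move at their own pace and stop on an object; "squeeze" is the grip in N (left out, the last holds). Time passes only in rows, so rows that repeat a pose let the fingers close. It gives the time, the measured TCP pose, the force and the opening at its end, in the units of the state.
- manip.get_obs(): the state, without advancing time (a new reading comes with each control period).
- manip.capture(name): name is "scene" or "top"; returns a dict with "frame" (420x560x3 uint8, red, green, blue), "camera_matrix" (3x3 intrinsics, pixels), "D" ([k1, k2, p1, p2, k3] as OpenCV has them; the pictures are not rectified), "R" (3x3) and "t" (3): a world point X has camera coordinates R X + t. Camera axes: x right, y down, z forward; pixel columns grow to the right and rows downward; lengths in m; the calibration is good to about 2 mm. A picture is of the moment at which its call begins. There is no depth.
- manip.hand_in(): hands the job in, once; it reports no verdict.
The state is a dict: "t": time; "qpos": joint angles; "qvel": joint speeds; "tau": joint torques, N m; "tool_pos": TCP position; "tool_rot": TCP orientation; "contact_force": force on the tool from outside, world axes, zero at the start; "moment": the same for the moment, N m; "opening": finger opening in m.
Only numpy, scipy, OpenCV 4.12 (cv2) and the standard library are available. Lean on these libraries where they do the work, as an engineer would, in place of code of your own. Each camera call takes 0.05 s, during which the arm holds its last target. There are 200 camera calls.

## Working session

There is one attempt and no reset: what is moved stays moved. The work goes in short steps, Python scripts to look and compute and a tool call to move; the robot and the scene stay as the last step left them, time stands still between calls to the robot, and variables do not carry over. Pictures are saved under pics/ and viewed, on a budget of 10 in all, crops included, one or two more only if the job needs it, and the job is handed in when it is done.

Besides the shell and the picture viewer there is one more tool, called after "Request:" as name(argument=value, ...), one argument or row to a line, values as JSON. step_arm: Moves the arm, as the interface text tells. Its arguments: {"type":"object","properties":{"rows":{"type":"array","items":{"type":"array","items":{"type":"array","items":{"type":"number"}}}},"hand":{"type":"number"},"squeeze":{"type":"number"}},"required":["rows"]}

```bash
mkdir -p pics
cat > h.py <<'E'
import numpy as np,cv2
from rig import manip
def shot(n,fn=None):
    c=manip.capture(n); c={k:np.array(v) for k,v in c.items()}
    if fn: cv2.imwrite('pics/'+fn,cv2.cvtColor(c['frame'],cv2.COLOR_RGB2BGR))
    return c
def ray(c,uv,z):
    uv=np.array(uv,float).reshape(-1,1,2)
    p=cv2.undistortPoints(uv,c['camera_matrix'],c['D']).reshape(-1,2)
    d=np.c_[p,np.ones(len(p))]@c['R']; o=-c['R'].T@c['t']
    return o+d*((z-o[2])/d[:,2])[:,None]
def proj(c,X):
    return cv2.projectPoints(np.array(X,float).reshape(-1,3),cv2.Rodrigues(c['R'])[0],c['t'],c['camera_matrix'],c['D'])[0].reshape(-1,2)
E
python3 - <<'E'
from h import *
for n in('scene','top'):
    c=shot(n,n+'0.png'); np.savez(n+'0.npz',**c); print(n,-c['R'].T@c['t'],c['R'][2])
print(manip.get_obs())
a=cv2.imread('pics/scene0.png');b=cv2.imread('pics/top0.png')
E
```

```text
scene [ 0.44960604 -0.26248877  1.2374018 ] [ 0.09146962  0.32192131 -0.94233751]
top [0.40521106 0.08239251 1.19712267] [ 0.13446478 -0.00267298 -0.99091477]
{'t': 0.1, 'qpos': array([70.46194464, 19.12861375,  2.28596083, 84.00409766, -0.7660825 ,
       76.96542016, -3.35086572]), 'qvel': array([ 0.0902153 , -0.10199979,  0.01919506, -0.03713541, -0.0409954 ,
        0.0644011 , -0.10398654]), 'tau': array([ 4.30618747e-03, -6.60018969e+01,  1.37057327e+00, -4.06475759e+01,
        1.70646800e-02,  8.96651822e-03, -7.43246505e-05]), 'tool_pos': array([ 0.15553694, -0.63081691,  0.30311646]), 'tool_rot': array([-1.79917433e+02,  7.65588086e-03,  1.38534569e+01]), 'contact_force': array([0.26261765, 0.10533442, 0.11005841]), 'moment': array([-0.05437619,  0.04244403, -0.04972041]), 'opening': 0.08540127797360553}
```

View pics/scene0.png

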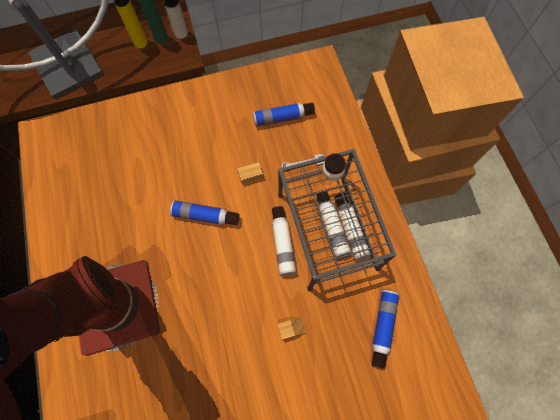

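View pics/top0.png

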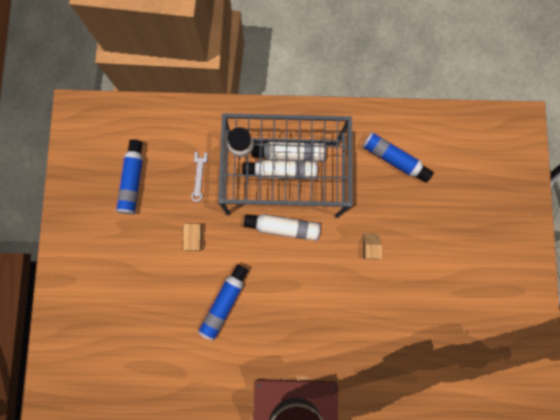

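Scene: front can at (284,242), two packed cans at (332,225) and (352,225), timber pieces at (250,173) and (290,330). Top: front can (283,227), timber pieces (192,237) and (372,246). There are blue look-alike cans at (130,177), (224,302) and (398,157). The chock and the block are the pair that could be confused, so I'll crop both closely.

Run:
```python
from h import *
a=cv2.imread('pics/scene0.png');b=cv2.imread('pics/top0.png')
z=lambda i,x,y,w,h,W,H:cv2.resize(i[y:y+h,x:x+w],(W,H),interpolation=cv2.INTER_CUBIC)
r1=np.hstack([z(a,230,153,40,40,200,200),z(a,270,310,40,40,200,200),z(b,172,217,40,40,200,200),z(b,352,226,40,40,200,200)])
r2=z(b,190,95,200,100+0,800,400)
cv2.imwrite('pics/crop1.png',np.vstack([r1,r2]))
```

```text
(no output)
```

View pics/crop1.png

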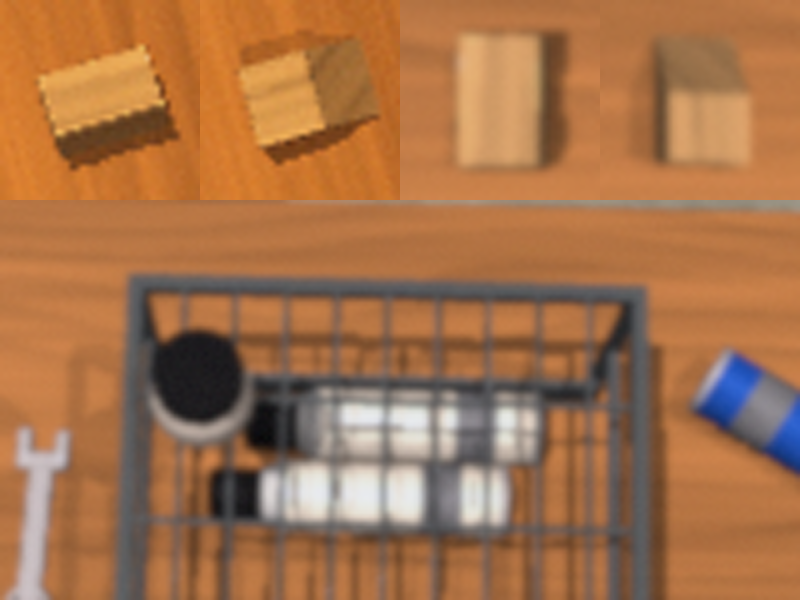

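The chock is the piece with the shaded slope: right-hand, top (372,246), scene (290,330), slope facing +x. The left one at top (192,237) is the plain block. Next I measure the rack, cans and chock.

Run:
```python
from h import *
T=dict(np.load('top0.npz'));S=dict(np.load('scene0.npz'))
def box(m,x0,y0,x1,y1):
    mm=np.zeros_like(m);mm[y0:y1,x0:x1]=m[y0:y1,x0:x1]
    cs=cv2.findContours(mm,cv2.RETR_EXTERNAL,cv2.CHAIN_APPROX_NONE)[0]
    return max(cs,key=cv2.contourArea)
for nm,c,rr,rc,cc in(('top',T,(205,105,365,215),(240,205,330,250),(355,226,392,266)),('scene',S,(270,145,400,290),(268,200,300,282),(270,312,308,345))):
    f=c['frame'];hsv=cv2.cvtColor(f,cv2.COLOR_RGB2HSV)
    dark=((hsv[...,1]<110)&(hsv[...,2]<110)).astype('u1')*255
    k=box(dark,*rr);r=cv2.minAreaRect(k);q=cv2.approxPolyDP(cv2.convexHull(k),6,True)[:,0]
    print(nm,'rack',q.tolist(),np.round(ray(c,q,.198),3).tolist())
    w=((hsv[...,1]<90)|(hsv[...,2]<60)).astype('u1')*255
    k=box(w,*rc);r=cv2.minAreaRect(k);b=cv2.boxPoints(r)
    print('can',r,np.round(ray(c,b,.0265),3).tolist(),np.round(ray(c,r[0],.0265),3))
    for nn,m in(('bright',(hsv[...,1]<155)&(hsv[...,2]>175)),('all',(hsv[...,1]<150))):
        k=box(m.astype('u1')*255,*cc);r=cv2.minAreaRect(k);b=cv2.boxPoints(r)
        print('chock',nn,r,np.round(ray(c,b,.038),3).tolist(),np.round(ray(c,r[0],.038),3))
```

```text
top rack [[223, 115], [349, 117], [352, 205], [340, 214], [226, 213], [219, 203]] [[0.8, 0.205, 0.198], [0.803, -0.114, 0.198], [0.577, -0.121, 0.198], [0.554, -0.091, 0.198], [0.55, 0.188, 0.198], [0.574, 0.206, 0.198]]
can ((282.1960754394531, 225.9972381591797), (76.25260162353516, 18.2464656829834), 8.652542114257812) [[0.529, 0.156, 0.026], [0.581, 0.15, 0.026], [0.553, -0.067, 0.026], [0.501, -0.06, 0.026]] [[0.541 0.044 0.026]]
chock bright ((374.0, 251.5), (15.0, 16.0), 90.0) [[0.494, -0.192, 0.038], [0.495, -0.237, 0.038], [0.453, -0.237, 0.038], [0.452, -0.192, 0.038]] [[ 0.474 -0.215  0.038]]
chock all ((372.5, 246.0), (26.0, 19.0), 90.0) [[0.525, -0.184, 0.038], [0.526, -0.238, 0.038], [0.453, -0.237, 0.038], [0.452, -0.184, 0.038]] [[ 0.489 -0.211  0.038]]
scene rack [[353, 150], [395, 255], [378, 269], [309, 289], [279, 195], [279, 169]] [[0.806, 0.203, 0.198], [0.807, -0.122, 0.198], [0.75, -0.144, 0.198], [0.561, -0.142, 0.198], [0.56, 0.129, 0.198], [0.583, 0.205, 0.198]]
can ((282.61138916015625, 240.7160186767578), (68.355712890625, 16.139236450195312), 81.15818786621094) [[0.536, 0.159, 0.026], [0.588, 0.152, 0.026], [0.556, -0.066, 0.026], [0.507, -0.059, 0.026]] [[0.546 0.043 0.026]]Traceback (most recent call last):
  File "<stdin>", line 16, in <module>
  File "<stdin>", line 6, in box
ValueError: max() iterable argument is empty
```

```bash
cat >> h.py <<'E'
from scipy.spatial.transform import Rotation as Ro
def rel(pos,rpy,base=None):
    """rows entry from the current pose (or base pos,rpy)"""
    if base is None:
        o=manip.get_obs(); base=(o['tool_pos'],o['tool_rot'])
    B=Ro.from_euler('xyz',base[1],degrees=True); G=Ro.from_euler('xyz',rpy,degrees=True)
    d=B.inv().apply(np.array(pos)-base[0])*1000
    return np.round(np.r_[d,(B.inv()*G).as_rotvec()],3).tolist()
def tcp(pt,rpy,ahead): # TCP so that the point `ahead` m along tool z is at pt
    return np.array(pt)-ahead*Ro.from_euler('xyz',rpy,degrees=True).apply([0,0,1])
E
python3 - <<'E'
from h import *
T=dict(np.load('top0.npz'))
print('nose',ray(T,[(363,234),(379,234)],.002).round(3).tolist())
print('ridge',ray(T,[(365.2,244),(381.6,244)],.038).round(3).tolist())
print('tail',ray(T,[(364.6,259),(382,259)],.038).round(3).tolist())
# back/mid cans: crop px /4
P=lambda x,y:(190+x/4,45+y/4)
print('back can',ray(T,[P(250,425),P(543,430)],.0265).round(3).tolist())
print('mid can',ray(T,[P(213,495),P(510,495)],.0265).round(3).tolist())
print(rel([.40,-.40,.28],[180,0,.5]),rel([.45,.034,.26],[180,0,.5]))
E
```

```text
nose [[0.526, -0.192, 0.002], [0.527, -0.239, 0.002]]
ridge [[0.494, -0.19, 0.038], [0.495, -0.236, 0.038]]
tail [[0.452, -0.188, 0.038], [0.453, -0.237, 0.038]]
back can [[0.759, 0.136, 0.026], [0.761, -0.079, 0.026]]
mid can [[0.706, 0.161, 0.026], [0.711, -0.055, 0.026]]
[292.622, -165.535, 23.316, -0.001, 0.0, 0.233] [445.087, -574.91, 43.886, -0.001, 0.0, 0.233]
```

Request:
step_arm(
  rows=[
    [[290,-165,20,0,0,0.12],[290,-165,20,0,0,0.233],[290,-165,20,0,0,0.233],[290,-165,20,0,0,0.233],[290,-165,20,0,0,0.233],[290,-165,20,0,0,0.233],[445,-575,44,0,0,0.233],[445,-575,44,0,0,0.233],[445,-575,44,0,0,0.233],[445,-575,44,0,0,0.233],[445,-575,44,0,0,0.233],[445,-575,44,0,0,0.233]],
  ],
  hand=1,
)

```text
t: 1.6
tool_pos: [0.4421, -0.0277, 0.2633]
tool_rot: [180.0, -0.0, 0.5]
contact_force: [1.0, -0.8, -0.1]
opening: 0.0852
```

Run:
```python
from h import *
a=.066;y=.034
print(rel([.45,y,.25],[180,0,.5]));print(rel([.45,y,.088],[180,0,.5]))
B=([.45,y,.088],[180,0,.5])
for x,th in((.49,7),(.515,14),(.54,21),(.565,28),(.59,35),(.605,42),(.612,42)):
    r=[180,-th,.5];print(x,th,rel(tcp([x,y,.02],r,a),r,B))
```

```text
[8.409, -61.668, 13.29, 0.0, -0.0, -0.0]
[8.368, -61.72, 175.29, 0.0, -0.0, -0.0]
0.49 7 [31.955, 0.349, 2.492, 0.0, 0.122, 0.0]
0.515 14 [49.031, 0.567, 3.96, -0.0, 0.244, 0.0]
0.54 21 [66.344, 0.785, 6.384, 0.0, 0.367, 0.0]
0.565 28 [84.01, 1.004, 9.725, 0.0, 0.489, 0.0]
0.59 35 [102.139, 1.222, 13.936, 0.0, 0.611, 0.0]
0.605 42 [110.831, 1.353, 18.952, 0.0, 0.733, 0.0]
0.612 42 [117.831, 1.414, 18.952, 0.0, 0.733, 0.0]
```

Request:
step_arm(
  rows=[
    [[8,-61,13,0,0,0],[8,-61,13,0,0,0],[8,-61,70,0,0,0],[8,-61,120,0,0,0],[8,-61,160,0,0,0],[8,-61,175,0,0,0],[8,-61,175,0,0,0]],
  ],
)

```text
t: 2.48
tool_pos: [0.4497, 0.0311, 0.0883]
tool_rot: [-180.0, 0.1, 0.5]
contact_force: [0.6, 0.7, 0.1]
opening: 0.0851
```

Request:
step_arm(
  rows=[
    [[16,0,1,0,0.06,0],[32,0,2.5,0,0.12,0],[40,0,3,0,0.18,0],[49,0,4,0,0.244,0],[58,0,5,0,0.305,0],[66,0,6.4,0,0.367,0],[75,0,8,0,0.43,0],[84,0,10,0,0.49,0],[93,0,12,0,0.55,0],[102,0,14,0,0.611,0],[106,0,16,0,0.67,0],[111,0,19,0,0.733,0]],
  ],
)

```text
t: 3.98
tool_pos: [0.572, 0.0318, 0.1184]
tool_rot: [179.8, -37.9, 0.7]
contact_force: [0.6, -0.1, 0.6]
opening: 0.0853
```

Run:
```python
from h import *
o=manip.get_obs();print(o['tool_pos'],o['tool_rot'],o['contact_force'],o['qpos'].round(1))
c=shot('top');s=shot('scene')
z=lambda i,x,y,w,h,W,H:cv2.resize(cv2.cvtColor(i,cv2.COLOR_RGB2BGR)[y:y+h,x:x+w],(W,H),interpolation=cv2.INTER_CUBIC)
cv2.imwrite('pics/p2.png',np.hstack([z(c['frame'],200,100,170,200,510,600),z(s['frame'],240,140,140,290,290,600)]))
```

```text
[0.57195178 0.03184472 0.11842695] [179.80047058 -37.86816132   0.69233641] [ 0.61962309 -0.13972605  0.57704929] [ -29.3    7.6   19.4  132.5   53.1    5.  -152. ]
```

View pics/p2.png

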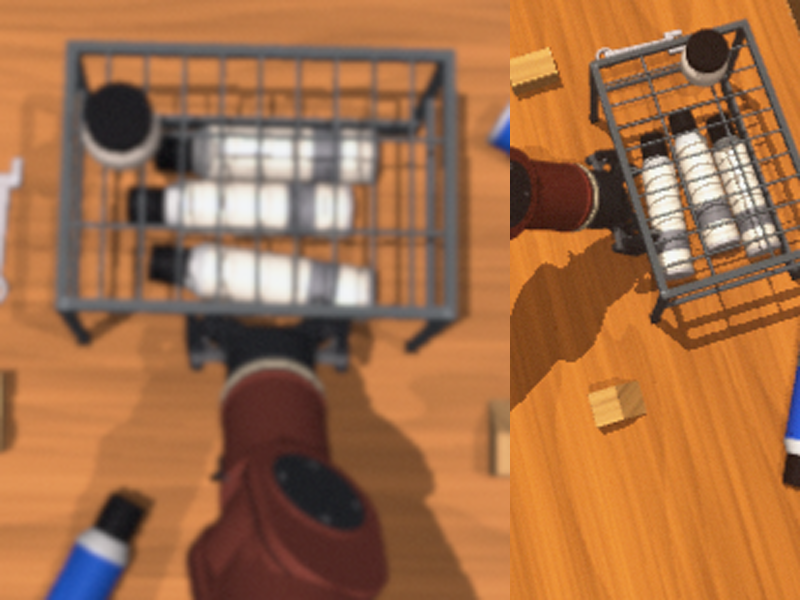

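The front can has rolled nearly home ahead of the fingers. It is still skewed: right end near (370,290), cap near (170,265). The arm hit its wrist limits at 38° tilt, so I'll back out. The gripped chock at about 22° tilt can square the can and finish the job.

Run:
```python
from h import *
for p,r in (([.50,.032,.11],[180,-25,.5]),([.47,.0,.14],[180,0,.5]),([.46,-.1,.20],[180,0,.5])): print(rel(p,r))
```

```text
[-63.667, -0.036, -37.182, 0.0, -0.227, 0.003]
[-69.131, 31.674, -79.474, 0.001, -0.664, 0.003]
[-41.035, 131.654, -133.46, 0.001, -0.664, 0.003]
```

Request:
step_arm(
  rows=[
    [[-32,0,-18,0,-0.11,0],[-64,0,-37,0,-0.227,0],[-66,10,-50,0,-0.4,0],[-68,20,-65,0,-0.55,0],[-69,31,-79,0,-0.664,0],[-60,80,-105,0,-0.664,0],[-41,131,-133,0,-0.664,0],[-41,131,-133,0,-0.664,0],[-41,131,-133,0,-0.664,0]],
  ],
)

```text
t: 5.2
tool_pos: [0.4581, -0.0999, 0.197]
tool_rot: [179.9, 0.4, 0.6]
contact_force: [-0.7, 0.6, 0.5]
opening: 0.0854
```

Run:
```python
from h import *
o=manip.get_obs();print(o['tool_pos'],o['tool_rot'],o['qpos'].round(1))
B=(o['tool_pos'],o['tool_rot'])
r0=[180,0,-1.5];r=[180,-22,-1.5]
print('above',rel([.455,-.213,.19],r0))
g=[.463,-.213,.030]
print('above tilt',rel(tcp([.463,-.213,.11],r,.054),r)); print('grasp',rel(tcp(g,r,.054),r), tcp(g,r,.054))
c=shot('top');np.savez('top1.npz',**c)
f=c['frame'];hsv=cv2.cvtColor(f,cv2.COLOR_RGB2HSV)
z=cv2.resize(cv2.cvtColor(f,cv2.COLOR_RGB2BGR)[100:215,205:400],None,fx=4,fy=4,interpolation=cv2.INTER_CUBIC);cv2.imwrite('pics/p3.png',z)
```

```text
[ 0.45810085 -0.09986043  0.19696885] [179.86710178   0.39133147   0.5750434 ] [ 10.2   3.7  -3.6 115.6   0.5  61.1 -83. ]
above [-4.188, 113.086, 7.26, 0.002, 0.007, 0.036]
above tilt [-16.2, 112.364, 37.273, -0.005, 0.391, 0.036]
grasp [-15.653, 112.179, 117.271, -0.005, 0.391, 0.036] [ 0.44277818 -0.21247047  0.08006793]
```

View pics/p3.png

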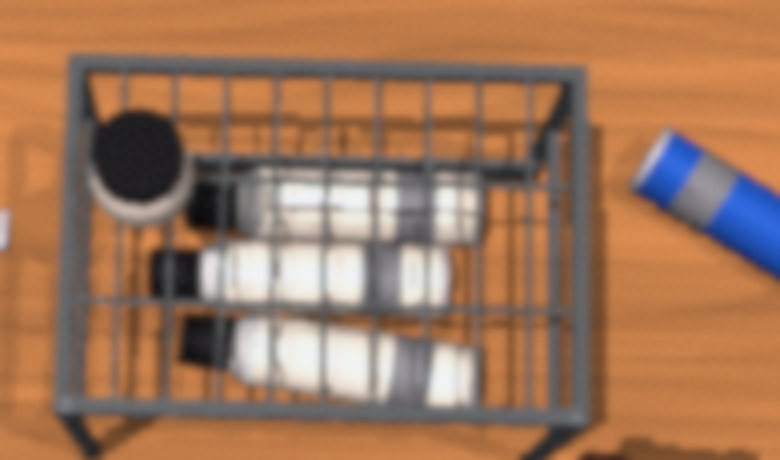

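Front can, crop pixels: cap (205,343), right end (478,377), so skewed about 0.12 rad with its right end out. Now to grasp the chock.

Request:
step_arm(
  rows=[
    [[-10,50,20,0,0.13,0.036],[-16,112,37,0,0.26,0.036],[-16,112,37,0,0.391,0.036],[-16,112,37,0,0.391,0.036],[-16,112,70,0,0.391,0.036],[-16,112,100,0,0.391,0.036],[-16,112,117,0,0.391,0.036],[-16,112,117,0,0.391,0.036]],
  ],
)

```text
t: 6.25
tool_pos: [0.443, -0.2104, 0.0788]
tool_rot: [-179.6, -21.7, -1.3]
contact_force: [-0.3, 0.1, 0.7]
opening: 0.0853
```

Run:
```python
from h import *
o=manip.get_obs();print(o['tool_pos'],o['tool_rot'],o['qpos'].round(1),o['contact_force'])
c=shot('top');s=shot('scene')
z=lambda i,x,y,w,h,W,H:cv2.resize(cv2.cvtColor(i,cv2.COLOR_RGB2BGR)[y:y+h,x:x+w],(W,H),interpolation=cv2.INTER_CUBIC)
cv2.imwrite('pics/p4.png',np.hstack([z(c['frame'],335,210,80,80,400,400),z(s['frame'],250,290,80,80,400,400)]))
```

```text
[ 0.44298513 -0.21035308  0.07883615] [-179.61492312  -21.73666739   -1.32221631] [ 21.7   7.6   4.1 131.7 -25.5  22.9 -43.6] [-0.27214561  0.05584833  0.74305912]
```

View pics/p4.png

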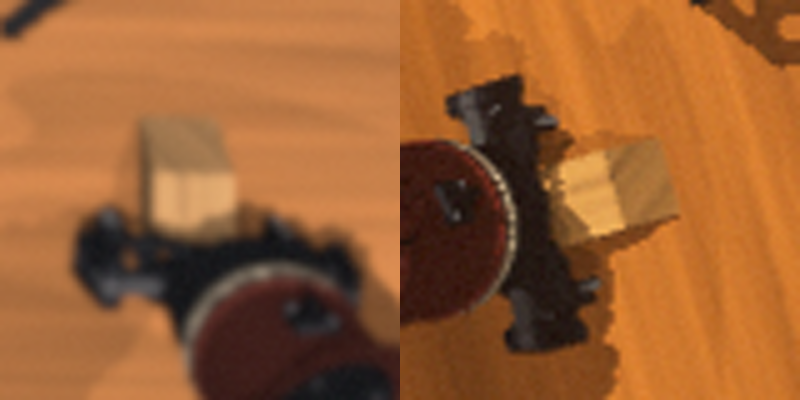

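The chock sits between the open fingers, its slope pointing away (scene crop (655,190)). Closing.

Request:
step_arm(
  rows=[
    [[0,0,0,0,0,0],[0,0,0,0,0,0],[0,0,0,0,0,0],[0,0,0,0,0,0],[0,0,0,0,0,0],[0,0,0,0,0,0]],
  ],
  hand=0.3,
  squeeze=35,
)

```text
t: 7.1
tool_pos: [0.4429, -0.2127, 0.0808]
tool_rot: [-179.8, -22.0, -1.5]
contact_force: [-1.6, 1.5, 6.2]
opening: 0.0449
```

Run:
```python
from h import *
o=manip.get_obs();print(o['tool_pos'],o['tool_rot'],o['qpos'].round(1),o['contact_force'],o['opening'])
s=shot('scene');c=shot('top')
z=lambda i,x,y,w,h,W,H:cv2.resize(cv2.cvtColor(i,cv2.COLOR_RGB2BGR)[y:y+h,x:x+w],(W,H),interpolation=cv2.INTER_CUBIC)
cv2.imwrite('pics/p5.png',np.hstack([z(c['frame'],335,210,80,80,400,400),z(s['frame'],250,290,80,80,400,400)]))
p,q=o['tool_pos'],o['tool_rot']
print('lift',rel([p[0],p[1],p[2]+.05],q))
# shift by world delta: chock nose x .526,y -.2155 ; prefer right end push at y=-.035
for d in((.0,.18,.05),(.0,.18,.004),(0,.18,.001)): print(d,rel([p[0]+d[0],p[1]+d[1],p[2]+d[2]],[180,-21.7,q[2]+2]))
```

```text
[ 0.44290955 -0.21273331  0.08083572] [-179.78292187  -22.04448164   -1.48202181] [ 21.8   7.4   4.2 131.7 -25.7  22.8 -43.4] [-1.62650915  1.54101827  6.23833617] 0.044864433292910746
lift [18.717, -0.175, -46.32, 0.0, -0.0, 0.0]
(0.0, 0.18, 0.05) [14.411, -180.12, -47.392, 0.009, -0.006, -0.032]
(0.0, 0.18, 0.004) [-2.858, -179.961, -4.757, 0.009, -0.006, -0.032]
(0, 0.18, 0.001) [-3.985, -179.951, -1.977, 0.009, -0.006, -0.032]
```

View pics/p5.png

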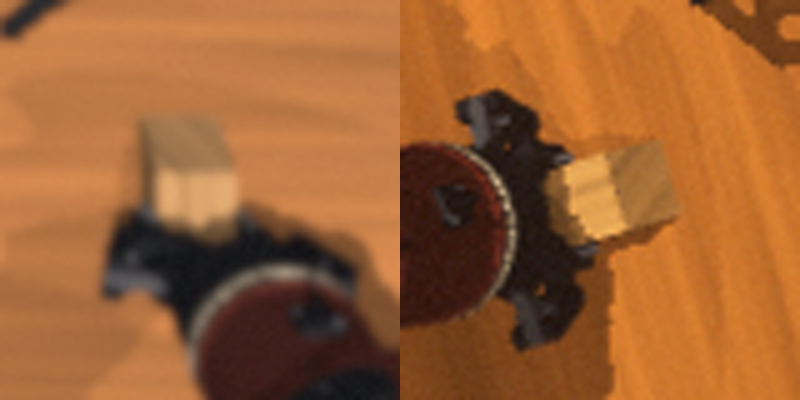

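Request:
step_arm(
  rows=[
    [[6,0,-14,0,0,0],[6,0,-14,0,0,0],[4,-45,-14,0,0,-0.01],[3,-90,-14,0,0,-0.02],[2,-135,-14,0,0,-0.032],[1,-175,-14,0,0,-0.032],[1,-175,-14,0,0,-0.032],[1,-175,-14,0,0,-0.032]],
  ],
)

```text
t: 8.2
tool_pos: [0.4422, -0.0373, 0.0937]
tool_rot: [179.5, -21.9, 0.5]
contact_force: [0.1, -0.5, -0.8]
opening: 0.0449
```

Run:
```python
from h import *
o=manip.get_obs();p,q=o['tool_pos'],o['tool_rot'];print(p,q,o['qpos'].round(1),o['contact_force'])
for x in(.443,.50,.53,.545,.555,.56): print(x,rel([x,p[1],.082],[180,-22,.5]))
```

```text
[ 0.44218804 -0.03728727  0.09366665] [179.50016468 -21.94636314   0.54301548] [ 2.000e+01  1.000e-01 -2.130e+01  1.374e+02  2.300e+00  2.060e+01
 -9.280e+01] [ 0.13360786 -0.45908866 -0.82083395]
0.443 [-3.607, -0.089, 11.124, 0.008, 0.001, 0.001]
0.5 [49.26, 0.265, 32.43, 0.008, 0.001, 0.001]
0.53 [77.085, 0.451, 43.644, 0.008, 0.001, 0.001]
0.545 [90.997, 0.545, 49.251, 0.008, 0.001, 0.001]
0.555 [100.272, 0.607, 52.989, 0.008, 0.001, 0.001]
0.56 [104.909, 0.638, 54.858, 0.008, 0.001, 0.001]
```

Request:
step_arm(
  rows=[
    [[12,0,14,0.008,0,0],[24,0,21,0.008,0,0],[36,0,27,0.008,0,0],[49,0,32.5,0.008,0,0],[60,0,37,0.008,0,0],[69,0,40.5,0.008,0,0],[77,0,43.5,0.008,0,0],[82,0.5,45.5,0.008,0,0],[86,0.5,47,0.008,0,0],[91,0.5,49,0.008,0,0],[91,0.5,49,0.008,0,0]],
  ],
)

```text
t: 9.57
tool_pos: [0.5456, -0.0378, 0.0827]
tool_rot: [179.9, -22.0, 0.5]
contact_force: [0.2, -0.1, -0.9]
opening: 0.0444
```

Run:
```python
from h import *
o=manip.get_obs();p,q=o['tool_pos'],o['tool_rot'];print(p,q,o['qpos'].round(1),o['contact_force'])
c=shot('top');s=shot('scene')
z=lambda i,x,y,w,h,W,H:cv2.resize(cv2.cvtColor(i,cv2.COLOR_RGB2BGR)[y:y+h,x:x+w],(W,H),interpolation=cv2.INTER_CUBIC)
cv2.imwrite('pics/p6.png',np.hstack([z(c['frame'],215,105,150,180,500,600),z(s['frame'],280,160,110,220,300,600)]))
for x in(.545,.55,.555,.56): print(x,rel([x,p[1],.082],[180,-22,.5]))
```

```text
[ 0.54556539 -0.03776022  0.08273479] [179.94439167 -21.99464317   0.48762816] [  16.4   12.7  -18.4  125.2   11.6   21.1 -100.4] [ 0.18827996 -0.08388033 -0.85313516]
0.545 [-0.556, 0.039, 0.562, 0.001, 0.0, -0.0]
0.55 [4.08, 0.08, 2.434, 0.001, 0.0, -0.0]
0.555 [8.716, 0.121, 4.306, 0.001, 0.0, -0.0]
0.56 [13.352, 0.163, 6.179, 0.001, 0.0, -0.0]
```

View pics/p6.png

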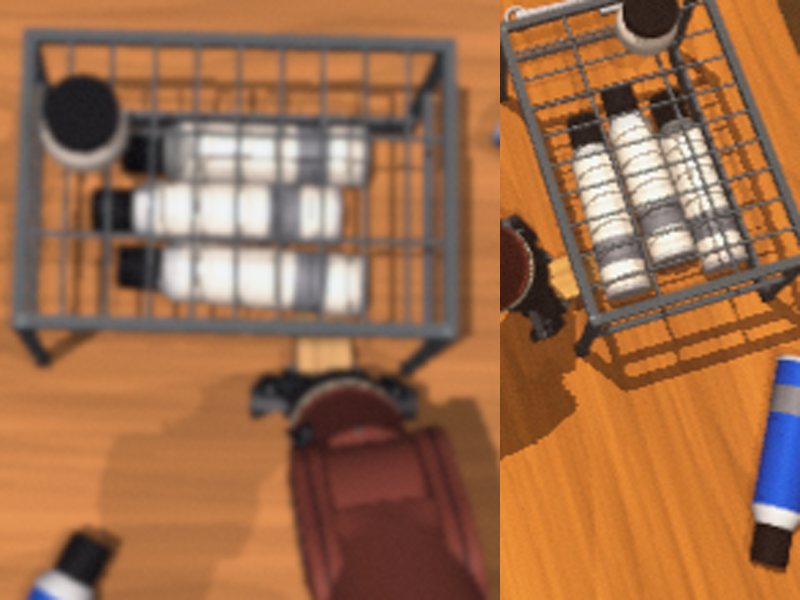

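The can is nearly square now (crop: cap (140,268), right end (350,285)). I'll push a little more here, then move to the middle.

Request:
step_arm(
  rows=[
    [[2,0,0.5,0,0,0],[4,0,1.5,0,0,0],[6,0,2.3,0,0,0],[8,0,3.2,0,0,0],[10,0,4,0,0,0],[10,0,4,0,0,0]],
  ],
)

```text
t: 10.42
tool_pos: [0.5559, -0.0377, 0.0824]
tool_rot: [179.9, -21.9, 0.5]
contact_force: [-1.0, 0.2, -2.7]
opening: 0.0446
```

Run:
```python
from h import *
o=manip.get_obs();p,q=o['tool_pos'],o['tool_rot'];print(p,q,o['contact_force'])
c=shot('top');f=c['frame'];hsv=cv2.cvtColor(f,cv2.COLOR_RGB2HSV)
m=((hsv[...,1]<90)&(hsv[...,2]>120)).astype('u1')*255
# per-can body axis: white rows per column bands
for u in range(262,330,6):
    col=m[130:205,u:u+3].max(1)>0; e=np.flatnonzero(np.diff(col.astype(int)))+131; print(u,e.tolist())
for x,y in((.535,p[1]),(.535,.042),(.545,.042),(.55,.042),(.555,.042),(.56,.042)): print(x,y,rel([x,y,.082],[180,-22,.5]))
```

```text
[ 0.5558703  -0.03766335  0.08242251] [179.94895339 -21.94142775   0.47938831] [-1.04079489  0.17155107 -2.6909202 ]
262 [138, 139, 159, 176, 179, 194, 200, 201]
268 [142, 196, 200, 201]
274 [138, 139, 142, 176, 177, 195, 200, 202]
280 [139, 140, 141, 196]
286 [138, 140, 142, 177, 178, 196, 200, 202]
292 [139, 140, 142, 196, 201, 202]
298 [132, 133, 138, 139, 143, 161, 164, 174, 178, 197, 200, 201]
304 [139, 140, 143, 158, 160, 177, 181, 194, 201, 202]
310 [132, 133, 138, 140, 147, 152, 154, 156, 160, 177, 181, 197, 198, 201]
316 [143, 177, 178, 197, 201, 202]
322 [143, 162, 175, 177, 178, 198, 200, 201]
328 [146, 147, 177, 178, 202, 203]
0.535 -0.037663354716891306 [-19.518, -0.157, -7.363, 0.001, 0.001, -0.0]
0.535 0.042 [-18.889, -79.818, -7.186, 0.001, 0.001, -0.0]
0.545 0.042 [-9.614, -79.736, -3.448, 0.001, 0.001, -0.0]
0.55 0.042 [-4.977, -79.695, -1.58, 0.001, 0.001, -0.0]
0.555 0.042 [-0.339, -79.654, 0.289, 0.001, 0.001, -0.0]
0.56 0.042 [4.298, -79.614, 2.158, 0.001, 0.001, -0.0]
```

Request:
step_arm(
  rows=[
    [[-10,0,-4,0,0,0],[-19,0,-7.4,0,0,0],[-19,-35,-7.3,0,0,0],[-19,-70,-7.2,0,0,0],[-19,-70,-7.2,0,0,0],[-14,-70,-5,0,0,0],[-10,-70,-3.5,0,0,0],[-5,-70,-1.6,0,0,0],[-2,-70,-0.4,0,0,0],[1,-70,0.9,0,0,0],[4,-70,2.1,0,0,0],[4,-70,2.1,0,0,0]],
  ],
)

```text
t: 11.98
tool_pos: [0.5585, 0.0321, 0.0813]
tool_rot: [179.9, -21.8, 0.5]
contact_force: [-8.7, -0.1, 2.9]
opening: 0.0443
```

Run:
```python
from h import *
o=manip.get_obs();p,q=o['tool_pos'],o['tool_rot'];print(p,q,o['contact_force'],o['qpos'].round(1))
for x in(.562,.564,.566,.568,.57): print(x,rel([x,p[1],.082],[180,-22,.5]))
```

```text
[0.55852758 0.03213825 0.08127981] [179.90687359 -21.78496705   0.46686465] [-8.66722678 -0.12086981  2.89259304] [   5.3   14.   -16.2  123.6   19.6   22.5 -116. ]
0.562 [3.492, 0.027, 0.62, 0.002, 0.004, -0.001]
0.564 [5.349, 0.042, 1.362, 0.002, 0.004, -0.001]
0.566 [7.206, 0.057, 2.104, 0.002, 0.004, -0.001]
0.568 [9.063, 0.073, 2.847, 0.002, 0.004, -0.001]
0.57 [10.92, 0.088, 3.589, 0.002, 0.004, -0.001]
```

Request:
step_arm(
  rows=[
    [[1,0,0.4,0,0,0],[2,0,0.8,0,0,0],[2,0,0.8,0,0,0]],
  ],
)

```text
t: 12.35
tool_pos: [0.5602, 0.0322, 0.0812]
tool_rot: [179.9, -21.7, 0.5]
contact_force: [-12.5, 0.3, 6.2]
opening: 0.0441
```

Run:
```python
from h import *
o=manip.get_obs();p,q=o['tool_pos'],o['tool_rot'];print(p,q,o['contact_force'])
c=shot('top');s=shot('scene')
z=lambda i,x,y,w,h,W,H:cv2.resize(cv2.cvtColor(i,cv2.COLOR_RGB2BGR)[y:y+h,x:x+w],(W,H),interpolation=cv2.INTER_CUBIC)
cv2.imwrite('pics/p7.png',np.hstack([z(c['frame'],215,105,150,180,500,600),z(s['frame'],280,160,110,220,300,600)]))
```

```text
[0.5601935  0.03216498 0.08117128] [179.89244082 -21.74443815   0.47643046] [-12.45792314   0.26627735   6.21089786]
```

View pics/p7.png

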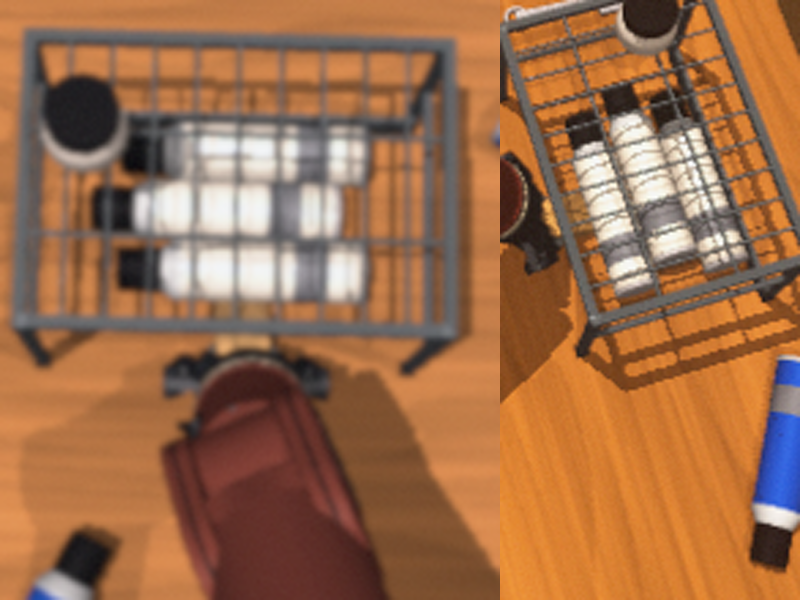

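The three cans lie square and touching, with the chock central under the front one and about 12 N reaction. Relax slightly, release and back out.

Request:
step_arm(
  rows=[
    [[-0.7,0,-0.3,0,0,0],[-0.7,0,-0.3,0,0,0]],
  ],
)

```text
t: 12.7
tool_pos: [0.5601, 0.0322, 0.0814]
tool_rot: [179.9, -21.8, 0.5]
contact_force: [-6.7, -0.7, 0.7]
opening: 0.0443
```

Request:
step_arm(
  rows=[
    [[0,0,0,0,0,0],[0,0,0,0,0,0],[0,0,0,0,0,0],[0,0,0,0,0,0],[0,0,0,0,0,0],[-10,0,-8,0,0,0],[-25,0,-18,0,0,0],[-45,0,-30,0,0,0],[-60,0,-60,0,0,0],[-60,0,-100,0,0,0],[-60,0,-140,0,0,0],[-60,0,-140,0,0,0]],
  ],
  hand=1,
)

```text
t: 14.2
tool_pos: [0.4534, 0.0317, 0.1925]
tool_rot: [179.9, -22.3, 0.5]
contact_force: [0.5, 0.2, 0.7]
opening: 0.0854
```

Run:
```python
from h import *
o=manip.get_obs();p,q=o['tool_pos'],o['tool_rot'];print(p,q,o['contact_force'])
c=shot('top');s=shot('scene');np.savez('top9.npz',**c);np.savez('scene9.npz',**s)
z=lambda i,x,y,w,h,W,H:cv2.resize(cv2.cvtColor(i,cv2.COLOR_RGB2BGR)[y:y+h,x:x+w],(W,H),interpolation=cv2.INTER_CUBIC)
cv2.imwrite('pics/p8.png',np.hstack([z(c['frame'],240,130,100,120,500,600),z(s['frame'],290,180,60,120,300,600)]))
# predicted home chock: tail top corners & front can edge
X=[[.568,.032+.0225,.038],[.568,.032-.0225,.038]]
print(proj(c,X),proj(s,X))
```

```text
[0.45342397 0.03166704 0.19247108] [179.90533083 -22.29668485   0.49399557] [0.50930852 0.21721652 0.7152645 ]
[[278.98651618 215.94346167]
 [294.81847284 216.32698409]] [[288.32010121 234.50949278]
 [292.5547762  248.06270446]]
```

View pics/p8.png

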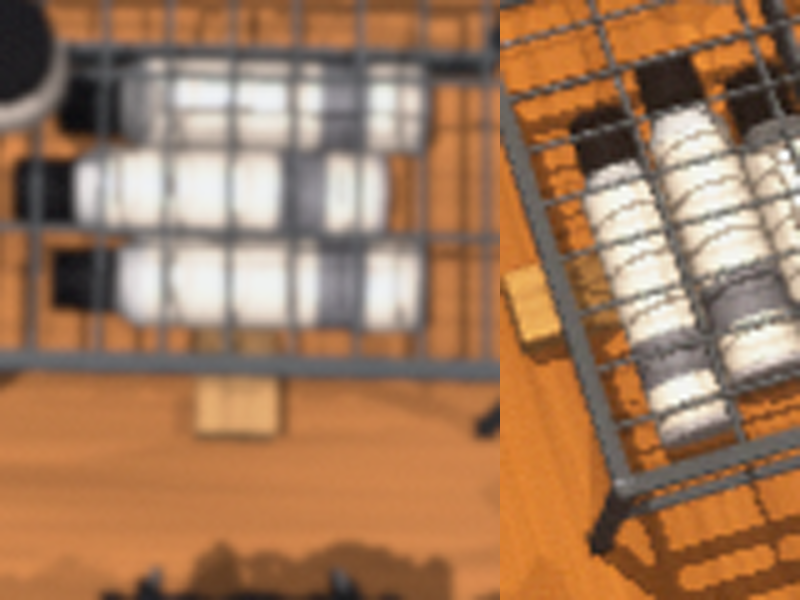

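Run:
```python
from h import *
c=dict(np.load('top9.npz'));P=lambda x,y:(240+x/5,130+y/5)
print('tail',ray(c,[P(195,436),P(281,437)],.038).round(4).tolist())
print('deck front',ray(c,[P(200,376),P(280,378)],.198).round(4).tolist())
print('axes',ray(c,[P(250,104),P(250,191),P(250,284)],.0265).round(4).tolist())
print('can front end',ray(c,[P(55,280),P(425,287)],.0265).round(4).tolist())
# moved since start?
a=np.load('top0.npz')['frame'].astype(int);b=c['frame'].astype(int)
for n,(x0,y0,x1,y1) in dict(block=(180,220,205,255),wrench=(190,150,210,203),tub=(225,125,255,158)).items(): print(n,abs(a-b)[y0:y1,x0:x1].mean().round(1))
```

```text
tail [[0.5644, 0.0544, 0.038], [0.565, 0.0055, 0.038]]
deck front [[0.5722, 0.0564, 0.198], [0.5722, 0.0171, 0.198]]
axes [[0.7632, 0.0259, 0.0265], [0.7109, 0.025, 0.0265], [0.6556, 0.0241, 0.0265]]
can front end [[0.6552, 0.1371, 0.0265], [0.6564, -0.0774, 0.0265]]
block 8.5
wrench 9.3
tub 5.2
```

```bash
python3 -c "
from rig import manip
print(manip.hand_in())"
```

```text
the job is handed in; nothing more can be done
None
```

The row is packed and chocked, and the job was handed in at about 14 s. No verdict was reported.

**What I did:** I rolled the front can under the rack with the open fingers. It ran ahead of them and stopped skewed about 0.12 rad. I then gripped the chock, used its nose to square the can's right end, drove it home at mid-can with about 12 N of push-back, released it and backed the arm clear.

**Last checks, from the top picture** (readings good to about 2–3 mm):

| Item | Reading (rack frame) | Packed or home value |
|---|---|---|
| Can axes, x | about +84, +31, −24 mm | +81, +28, −25 mm |
| Front can skew | about 0.01 rad | under 0.09 rad |
| Front can centre, y | about 14 mm off the rack's middle | within 45 mm |
| Chock tail, x | about −115 mm | −113 mm (7 mm short allowed) |
| Chock to front can's middle | within a few mm | within 35 mm |

**Readings that disagreed or were weak:**
- The two rear cans read 3 mm past packed, which they cannot be, so that is calibration error.
- The chock may be about 2 mm short of home, which is within the allowance.
- The arm reached its wrist joint limits during the first push at about 38° tilt, so it never finished that push.
- Comparing pictures before and after showed small brightness changes (5–9 grey levels) around the block, wrench and tub. I took these as arm shadow and camera noise, because the arm never touched them, but I did not measure their positions again.

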